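Close the photometer's shutter and hold its sample lid open at 60 degrees

TASK

The sample bay of the bench photometer has to be inspected. First swing the small orange shutter lever on the photometer's head fully up, so that the light beam is blocked before the bay is opened; then lift the spring-loaded lid, which has a bar handle at its front, to 60 degrees (within 5) and finish while the fingers still hold it steady there, because it springs shut if let go. Leave the bottles, beaker, rack, tape, carton and the small spare cell on the photometer where they stand.

Things in the scene. Friction and masses are not known exactly. Their poses are not given: they have to be found in the camera images.
- photometer: Grey bench instrument, 260 deep (x) x 360 wide (y) x 120 mm high, fixed. Origin on the bench; x points from its front (towards the robot, face at x = -100) to its back, y to its left, z up. Left (+y): sample bay under the dark lid. Right: optics head (x -30 to 160, y -175 to -10), a block whose flat top is 150 mm above the bench; in front of it a flat screen and the spare cell.
- lid (a joint): Angle of the sample lid in rad: 0 shut (level), growing as its front edge rises; 60 degrees is 1.047, the stop is at 1.5. The lid is a dark plate 170 x 150 x 12 mm with a yellow note on it, hinged along its back edge. Its weight and a spring always shut it: about 1 to 3 N at the handle.
- lid_hinge (a point): Middle of the lid's hinge axis, 127 mm above the bench. It turns with the lid; its y axis is the hinge axis (parallel to the photometer's y), and with the lid shut its axes are those of the photometer. The lid and handle extend towards its own -x.
- lid_handle (a point): The lid's handle: aluminium U of 10 mm round bar in the lid's plane, ahead of its front edge. Origin: middle of the cross bar, 212 mm from the hinge axis, 127 mm above the bench when shut. The bar runs along its y, 100 mm free between the arms; 32 mm free gap between bar and lid or case. It overhangs the case front: nothing below it. Axes as lid_hinge.
- shutter (a joint): Angle of the orange-tipped shutter lever in rad: 0 level, pointing to the photometer's front; it grows as the tip swings up and back, up to a stop at 1.0 (fully up). It starts between 0 and 0.15. A stiff hinge (about 1 N at the tip) keeps it where it is left.
- shutter_tip (a point): Centre of the lever's orange grip, a cylinder 16 mm across and 16 mm long lying along the photometer's y, 60 mm from the pivot; with the lever level it is 197 mm above the bench and 47 mm above the flat top of the head. Its two flat end faces are free on both sides. The lever behind it is a steel rod 9 mm thick.
- shutter_pivot (a point): The lever's pivot axis (parallel to the photometer's y), 197 mm above the bench, between two black ears 32 mm wide overall that reach 58 mm above the head's top, on a black base that sits in a different place along the head each time.
- sample_bottle: Clear bottle with blue cap, 66 mm across, 140 mm high, loose on the bench; origin under its centre.
- amber_bottle: Amber bottle with white cap, 60 mm across, 130 mm high, loose on the bench; origin under its centre.
- beaker: Glass beaker, 70 mm across, 90 mm high, loose on the bench; origin under its centre.
- vial_rack: White rack of vials, 70 x 150 mm, 67 mm high, loose on the bench; origin under its centre.
- tape_dispenser: Green tape dispenser with a red roll, 150 x 55 mm, 102 mm high, loose on the bench; origin under its base's centre.
- carton: White closed carton, 200 x 150 x 120 mm high, loose on the bench; origin under its centre.
- spare_cell: Small glass sample cell with white cap, 25 mm across, 45 mm high, standing loose on the front deck of the photometer near its right-hand edge; origin under its centre.

How it is judged:
On the way:
1. the shutter lever is fully up while the lid is still shut (value of joint shutter above 0.85 rad and value of joint lid below 0.1 rad), for 0.2 s.
At the end, for the whole second after the job is handed in: The fingers hold the lid (contact over 0.5 N) at 55 to 65 degrees (0.96 to 1.134 rad), still (under 0.05 rad/s); the shutter lever is still up (over 0.85 rad); every bystander is within 30 mm of its start and upright (within 0.35 rad) (value of joint lid between 0.96 and 1.134 rad and velocity of joint lid between -0.05 and 0.05 rad/s and value of joint shutter above 0.85 rad and contact force between the fingers and lid above 0.5 N and not (distance of sample_bottle from where it was at the start of the episode above 0.03 m) and not (distance of amber_bottle from where it was at the start of the episode above 0.03 m) and not (distance of beaker from where it was at the start of the episode above 0.03 m) and not (distance of vial_rack from where it was at the start of the episode above 0.03 m) and not (distance of tape_dispenser from where it was at the start of the episode above 0.03 m) and not (distance of carton from where it was at the start of the episode above 0.03 m) and not (distance of spare_cell from where it was at the start of the episode above 0.03 m) and not (angle between sample_bottle's own z axis and vertical above 0.35 rad) and not (angle between amber_bottle's own z axis and vertical above 0.35 rad) and not (angle between beaker's own z axis and vertical above 0.35 rad) and not (angle between vial_rack's own z axis and vertical above 0.35 rad) and not (angle between tape_dispenser's own z axis and vertical above 0.35 rad) and not (angle between carton's own z axis and vertical above 0.35 rad) and not (angle between spare_cell's own z axis and vertical above 0.35 rad)); the arm keeps its last pose, push and grip.
It fails at once if the lid is opened (over 0.15 rad) while the shutter lever is not up (under 0.8 rad) (value of joint lid above 0.15 rad and value of joint shutter below 0.8 rad).
It fails at once if a bystander is moved more than 30 mm or tipped over 0.35 rad (distance of any of sample_bottle, amber_bottle, beaker, vial_rack, tape_dispenser, carton, spare_cell from where it was at the start of the episode above 0.03 m or angle between any of sample_bottle, amber_bottle, beaker, vial_rack, tape_dispenser, carton, spare_cell's own z axis and vertical above 0.35 rad).
It also fails if it takes over 54 s, if anything falls off the work surface, if the arm or the gripper's body presses on something with over 40 N, if the wrist force passes 120 N, or if a joint passes its speed limit or range.

ROBOT

A 7-joint arm with a two-finger parallel gripper is mounted at the origin on the work surface. World frame = base frame: x ahead of the robot, y to its left, z up, the work surface at z = 0. Lengths are in m, angles in rad, forces in N, time in s.
With the tool pointing down it reaches from about 0.425 to 0.925 m from the base axis. Payload 6.8 kg.
Tool frame: the origin (TCP) lies on the front face of the gripper's body, between the roots of the fingers; the fingertips stand 73 mm ahead of it and the grasp point (between the pads) lies 54 mm ahead of it (env.nose_length is the distance from the TCP to the fingertips, in m); z points along the fingers, y is the line along which they close (so a half turn about z gives the same grasp; the last joint's range is limited). The gripper opens to 85 mm and grips with 20 to 120 N. Pads are 22 mm wide; open, the fingers measure 114 mm over their backs; the gripper's body (76 mm by 85 mm) begins 54 mm behind the grasp point. The pads swing forward as they close: fully open they stand 13 mm farther back than shut.
Start: joints at [-1.25, 0.477, 0.022, 1.555, -0.011, 1.109, -0.083], TCP at [0.281, 0.614, 0.304] pointing down, gripper open.
Joint ranges: [-2.96, 2.96], [-0.34, 2.1], [-1.41, 1.46], [0.24, 2.44], [-1.37, 4.51], [0.17, 1.92], [-2.96, 2.96]. Speed limits (rad/s): [2.39, 2.39, 3.14, 3.14, 3.14, 3.14, 3.14].

INTERFACE

Orientations are given as a unit quaternion [w, x, y, z].
In Python, from cell import env, kin, camera, calibration, job gives the robot as it stands. The module is installed in compiled form; this text tells all that it offers. Calls block until the motion is done:
- env.reach(position, orientation): joint-space move of the TCP to a pose.
- env.movel(position, velocity=0.15, rot=None, stop_force=None): straight line of the TCP; rot=None keeps the orientation; velocity is the mean speed in m/s. With stop_force (N) it stops when the force on the tool has changed by that much, and returns True; else False.
- env.goto_joints(angles): joint-space move.
- env.grip(opening, f_grip=None): finger opening in m; f_grip is the grip in N (None keeps the last); returns when the fingers have stopped.
- env.dwell(seconds).
- kin.inverse_kinematics(position, orientation): joint angles nearest the present ones, or None.
- env.get_state(): the state.
- camera(name): name is "scene" or "top" or "wrist"; returns (picture, depth): 480x640x3 uint8, blue, green, red; 480x640 float32, m along the optical axis (not along the pixel's ray), 0 where there is no reading.
- calibration(name): a dict with "fx", "fy", "cx", "cy" (pixels), "k1" (the pictures are not rectified: a ray, as slopes to the right and down, at radius r is drawn at 1 + k1 r^2 times it, then the intrinsics apply), "rvec" (rotation vector, rad) and "tvec" (3), from world to camera coordinates, as OpenCV has them. Camera axes: x right, y down, z forward; pixel columns grow to the right and rows downward; lengths in m; the calibration is good to about 2 mm. A picture is of the moment at which its call begins: read the wrist's pose just before it. calibration takes no time and is no camera call; for the wrist camera it gives the pose at the moment of the call.
A pose or a line that the arm cannot do raises env.PlanningError and nothing moves.
- job.job_done(): hands the job in; it is judged then, once.
The state is a dict: "time": time; "qpos": joint angles; "joint_velocities": joint speeds; "joint_torque": joint torques, N m; "tcp_pos": TCP position; "orientation": TCP orientation; "force": force on the tool from outside, world axes, zero at the start; "torque": the same for the moment, N m; "opening": finger opening in m; "gripper_force": force on a finger pad.
Only numpy, scipy, OpenCV 4.12 (cv2) and the standard library are available. Lean on these libraries where they do the work, as an engineer would, in place of code of your own. Each camera call takes 0.05 s, during which the arm holds its last target. There are 200 camera calls.

## Working session

There is one attempt and no reset: what is moved stays moved. The work goes in short steps, each a Python script; the robot and the scene stay as the last script left them, time stands still between calls to the robot, and variables do not carry over. Pictures are saved under pics/ and viewed, at most 10 in all, crops included, and the job is handed in when it is done.

```bash
mkdir -p pics; cat > h.py <<'E'
import numpy as np, cv2
from cell import env, kin, camera, calibration, job
def shot(n):
    c=calibration(n); p,d=camera(n); np.savez('pics/last_%s.npz'%n,p=p,d=d,c=np.array(c,dtype=object)); return p,d,c
def load(n):
    z=np.load('pics/last_%s.npz'%n,allow_pickle=True); return z['p'],z['d'],z['c'].item()
def world(d,c,uv,z=None):
    v,u=int(uv[1]),int(uv[0]); 
    K=np.array([[c['fx'],0,c['cx']],[0,c['fy'],c['cy']],[0,0,1.]])
    r=cv2.undistortPoints(np.array([[uv]],float),K,np.array([c['k1'],0,0,0.]))[0,0]
    R=cv2.Rodrigues(np.array(c['rvec'],float))[0]; t=np.array(c['tvec'],float).ravel()
    ray=R.T@np.array([r[0],r[1],1]); o=-R.T@t
    if z is not None: return o+ray*(z-o[2])/ray[2]
    w=d[v-1:v+2,u-1:u+2]; w=w[w>0]
    return o+ray*(np.median(w) if len(w) else np.nan)
E
python3 - <<'E'
from h import *
for n in('scene','top'):
    p,d,c=shot(n); cv2.imwrite(f'pics/{n}0.png',p); print(c)
print(env.get_state()['time'])
E
```

```text
{'fx': 534.5383522656557, 'fy': 534.5383522656557, 'cx': 312.5751344568735, 'cy': 237.3889038733574, 'k1': -0.08329312139861918, 'rvec': array([ 2.04257797,  1.085038  , -0.49537183]), 'tvec': array([-0.25255173, -0.14399739,  1.70988439])}
{'fx': 519.5588503973254, 'fy': 519.5588503973254, 'cx': 318.2113637282335, 'cy': 236.85289362834965, 'k1': -0.03317452631505656, 'rvec': array([ 2.14173286, -2.12937123,  0.15925283]), 'tvec': array([-0.00663014,  0.51424305,  1.51150371])}
0.1
```

View pics/scene0.png

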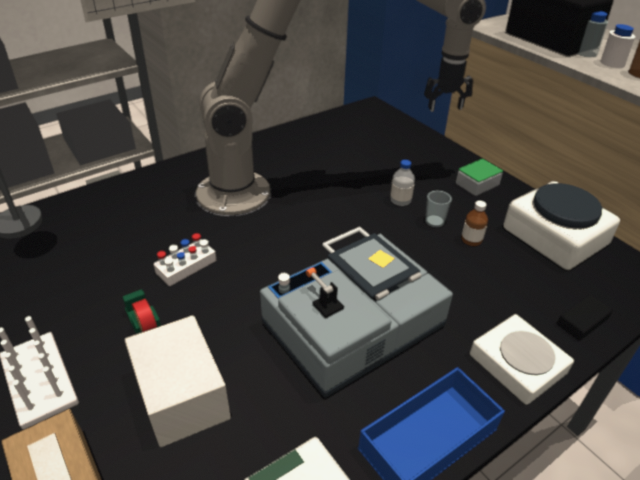

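View pics/top0.png

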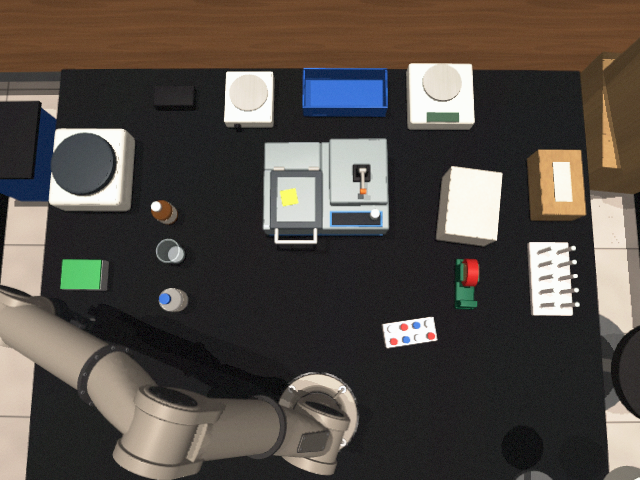

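The scene is clear. In the top view the handle bar is at about (296,241), the lever tip at (363,193), the pivot at (361,172) and the spare cell at (376,213). I'll enlarge this area.

```bash
python3 - <<'E'
from h import *
p,d,c=load('top')
q=cv2.resize(p[130:255,255:395],None,fx=5,fy=5,interpolation=cv2.INTER_CUBIC)[:600]
cv2.imwrite('pics/topc.png',q)
E
```

```text
(no output)
```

View pics/topc.png

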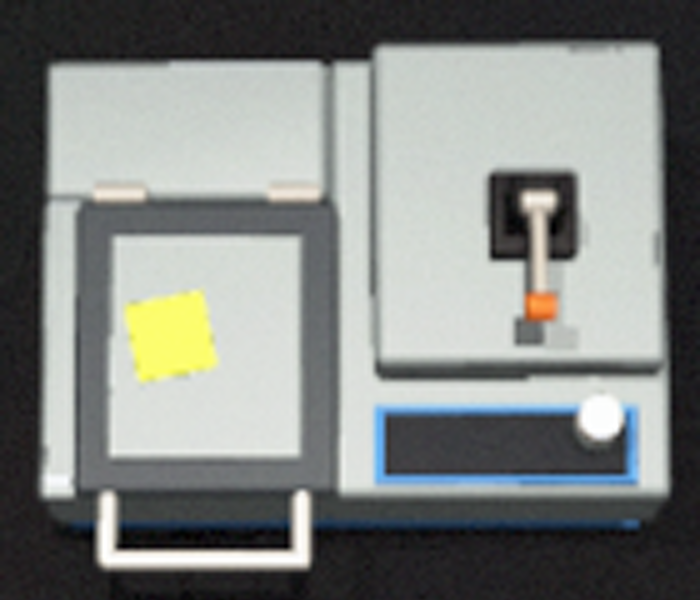

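Enlarged (x5, offset 255,130), the crop shows the bar from (106,561) to (302,559), the tip at (541,306), the pivot at (538,200) and the cell cap at (601,417).

```bash
python3 - <<'E'
from h import *
p,d,c=load('top')
f=lambda a:(a[0]/5+255,a[1]/5+130)
np.set_printoptions(precision=4,suppress=True)
for n,a,z in [('barL',(106,561),.127),('barR',(302,559),.127),('tip',(541,306),.2),('piv',(538,205),.2),('cell',(601,417),.165),('hL',(93,193),.13),('hR',(323,193),.13),('headBL',(376,46),.15),('headBR',(660,44),.15),('headFL',(379,360),.15),('headFR',(660,358),.15)]:
    print(n,world(d,c,f(a),z),world(d,c,f(a)))
s=env.get_state();print(s['tcp_pos'],s['orientation'],s['force'],calibration('wrist'))
E
```

```text
barL [0.4847 0.1138 0.127 ] [0.4844 0.1136 0.1293]
barR [0.4864 0.0034 0.127 ] [0.4857 0.0033 0.132 ]
tip [ 0.615  -0.1264  0.2   ] [ 0.613  -0.1257  0.2082]
piv [ 0.6717 -0.1252  0.2   ] [ 0.6707 -0.1249  0.2036]
cell [ 0.561  -0.1618  0.165 ] [ 0.5607 -0.1617  0.1661]
hL [0.6982 0.1252 0.13  ] [0.7018 0.1263 0.1181]
hR [ 0.6987 -0.0072  0.13  ] [ 0.702  -0.0071  0.1191]
headBL [ 0.7801 -0.0371  0.15  ] [ 0.833  -0.0392  0.0021]
headBR [ 0.782  -0.1997  0.15  ] [ 0.8363 -0.219  -0.0013]
headFL [ 0.596  -0.0393  0.15  ] [ 0.5998 -0.0396  0.1333]
headFR [ 0.5979 -0.1968  0.15  ] [ 0.5981 -0.1969  0.1495]
[0.2805 0.6135 0.303 ] [-0.0001  0.2128  0.9771 -0.0008] [ 0.6366 -0.6939 -0.7286] {'fx': 350.2027478222704, 'fy': 350.2027478222704, 'cx': 315.1380560043323, 'cy': 243.2185239721588, 'k1': -0.05904140212056403, 'rvec': array([-2.451 , -1.5747, -0.206 ]), 'tvec': array([-0.674 , -0.0336,  0.3781])}
```

```bash
cat >> h.py <<'E'
from scipy.spatial.transform import Rotation as Ro
def q(yaw,tilt=0):  # tool down, yaw about z, then tilt about world y (+: fingers swing towards -x)
    a=(Ro.from_euler('y',tilt)*Ro.from_euler('z',yaw)*Ro.from_quat([1,0,0,0])).as_quat(); return [float(x) for x in a[[3,0,1,2]]]
E
python3 - <<'E'
from h import *
np.set_printoptions(precision=3,suppress=True)
for n,P,ys in [('tip',(.615,-.126,.254),(0,np.pi)),('up',(.64,-.126,.305),(0,np.pi)),('bar',(.4856,.0586,.181),(np.pi/2,-np.pi/2)),('open',(.591,.06,.365),(np.pi/2,-np.pi/2))]:
  for y in ys: print(n,y,kin.inverse_kinematics(P,q(y)))
env.reach((.56,-.12,.42),q(np.pi)) 
p,d,c=shot('wrist'); cv2.imwrite('pics/w1.png',p); s=env.get_state(); print(s['time'],s['tcp_pos'],s['qpos'],s['force'])
E
```

```text
tip 0 [-0.502  0.593  0.874  1.764 -0.522  1.034 -1.006]
tip 3.141592653589793 [-0.28   0.491  0.526  1.75  -0.289  0.978  1.928]
up 0 [-0.496  0.577  0.887  1.654 -0.483  1.145 -1.055]
up 3.141592653589793 [-0.299  0.484  0.563  1.641 -0.283  1.099  1.913]
bar 1.5707963267948966 [-0.628  0.369  0.462  2.126 -0.253  0.698  0.002]
bar -1.5707963267948966 [-0.17   0.344 -0.092  2.097  0.048  0.702  2.848]
open 1.5707963267948966 [-0.661  0.322  0.585  1.713 -0.191  1.164 -0.023]
open -1.5707963267948966 [-0.237  0.292  0.039  1.685 -0.012  1.164  2.947]
2.95 [ 0.56  -0.119  0.42 ] [-0.49   0.255  0.735  1.691 -0.178  1.265  1.856] [-0.334  0.303  0.048]
```

View pics/w1.png

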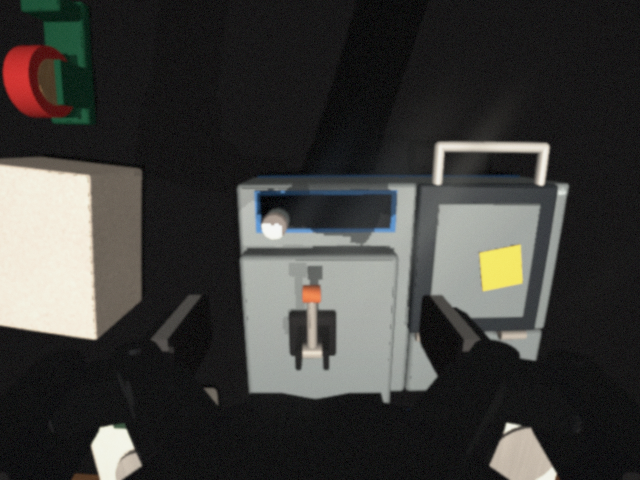

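The wrist view shows the orange grip at (312,294), the bar from (438,148) to (546,148), and the cell clear of the lever at (275,225). Next I'll get the positions.

```bash
python3 - <<'E'
from h import *
np.set_printoptions(precision=4,suppress=True)
p,d,c=load('wrist')
hsv=cv2.cvtColor(p,cv2.COLOR_BGR2HSV); m=cv2.inRange(hsv,(4,150,120),(15,255,255)); m[:,:280]=0;m[:,350:]=0
v,u=np.nonzero(m); P=np.array([world(d,c,(a,b)) for a,b in zip(u,v)]); print(len(u),u.mean(),v.mean(),np.nanmedian(P,0),np.nanmin(P,0),np.nanmax(P,0))
print(world(d,c,(u.mean(),v.mean()),.2))
for a in [(439,148),(492,148),(546,148)]: print(world(d,c,a),world(d,c,a,.127))
E
```

```text
237 310.9282700421941 294.0 [ 0.6159 -0.1225  0.2079] [ 0.611  -0.1295  0.2029] [ 0.6228 -0.1156  0.2093]
[ 0.6193 -0.1227  0.2   ]
[0.4921 0.0047 0.1313] [0.4921 0.0061 0.127 ]
[0.4913 0.0589 0.1315] [0.4913 0.0611 0.127 ]
[0.4901 0.1161 0.1312] [0.49   0.1188 0.127 ]
```

```bash
python3 - <<'E'
from h import *
np.set_printoptions(precision=3,suppress=True)
x0,y0=.617,-.1235
env.grip(.045,20)
env.reach((x0,y0,.33),q(np.pi)); env.movel((x0,y0,.255),.12)
env.grip(0.0,20); s=env.get_state(); print(s['time'],s['opening'],s['gripper_force'],s['force'],s['tcp_pos'])
p,z=x0+.06,.197
for t in np.linspace(.07,1.03,7)[1:]:
    env.movel((p-.06*np.cos(t),y0,z+.06*np.sin(t)+.054),.05)
    s=env.get_state(); print(round(t,2),s['time'],s['opening'],s['gripper_force'],s['force'])
P,d,c=shot('scene'); cv2.imwrite('pics/s2.png',cv2.resize(P[230:350,240:400],None,fx=5,fy=5))
E
```

```text
5.075 0.015403563604793535 22.684316039085388 [-0.409  2.509  3.154] [ 0.617 -0.123  0.255]
0.23 5.425 0.01576382608238261 22.015665471553802 [-0.207  5.607 -0.496]
0.39 5.7667 0.015730603615356744 21.54339998960495 [-1.345  6.28  -0.057]
0.55 6.1083 0.015419729591647249 21.2774920463562 [-2.268  5.321  0.183]
0.71 6.45 0.01511069604123849 21.033169627189636 [-2.116  6.439  1.487]
0.87 6.7917 0.015335802320446068 20.93675136566162 [-2.643  6.103  1.124]
1.03 7.1333 0.015357774659783292 20.936139822006226 [-3.469  6.392  1.096]
```

View pics/s2.png

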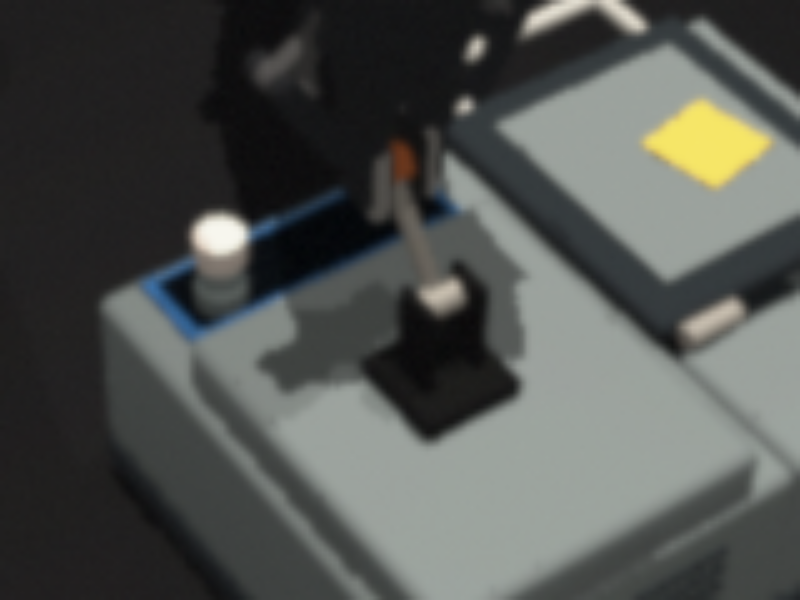

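The lever is up and held between the fingers, with the orange grip at (400,160) in the crop. I'll release it, check its angle, then move above the bar and look.

```bash
python3 - <<'E'
from h import *
np.set_printoptions(precision=4,suppress=True)
env.grip(.045,20)
P=env.get_state()['tcp_pos']; env.movel((P[0],P[1],.40),.15)
env.movel((.56,-.05,.42),.2)
p,d,c=shot('wrist')
hsv=cv2.cvtColor(p,cv2.COLOR_BGR2HSV); m=cv2.inRange(hsv,(4,150,120),(15,255,255)); m[:150]=0;m[:,:200]=0
v,u=np.nonzero(m); W=np.array([world(d,c,(a,b)) for a,b in zip(u,v)]); print('tip',len(u),np.nanmedian(W,0),np.nanmax(W,0))
env.reach((.489,.0605,.33),q(np.pi/2)); env.grip(.028,30)
p,d,c=shot('wrist'); cv2.imwrite('pics/w3.png',p); s=env.get_state(); print(s['time'],s['tcp_pos'],s['qpos'],s['force'],s['opening'])
E
```

```text
return np.nanmean(a, axis, out=out, keepdims=keepdims)
Traceback (most recent call last):
ValueError: zero-size array to reduction operation fmax which has no identity
```

```bash
python3 - <<'E'
from h import *
np.set_printoptions(precision=4,suppress=True)
env.reach((.489,.0605,.33),q(np.pi/2)); env.grip(.028,30)
for n,(r0,r1,c0,c1) in {'top':(150,215,340,385),'scene':(230,320,280,350)}.items():
    p,d,c=shot(n)
    m=cv2.inRange(cv2.cvtColor(p,cv2.COLOR_BGR2HSV),(3,140,100),(16,255,255)); k=np.zeros_like(m);k[r0:r1,c0:c1]=1
    v,u=np.nonzero(m*k); W=np.array([world(d,c,(a,b)) for a,b in zip(u,v)]).reshape(-1,3); print(n,len(u),np.nanmedian(W,0) if len(u) else 0)
    if n=='scene': cv2.imwrite('pics/s3.png',cv2.resize(p[200:320,260:420],None,fx=4,fy=4))
p,d,c=shot('wrist'); cv2.imwrite('pics/w3.png',p); s=env.get_state(); print(s['time'],s['tcp_pos'],s['qpos'],s['force'],s['opening'])
E
```

```text
top 43 [ 0.6398 -0.1268  0.2488]
scene 63 [ 0.6425 -0.1235  0.2492]
11.1583 [0.489  0.0605 0.33  ] [-1.0558  0.193   0.9335  1.9929 -0.1798  1.0399 -0.0395] [0.9587 1.3246 0.1341] 0.02826375319459527
```

View pics/w3.png

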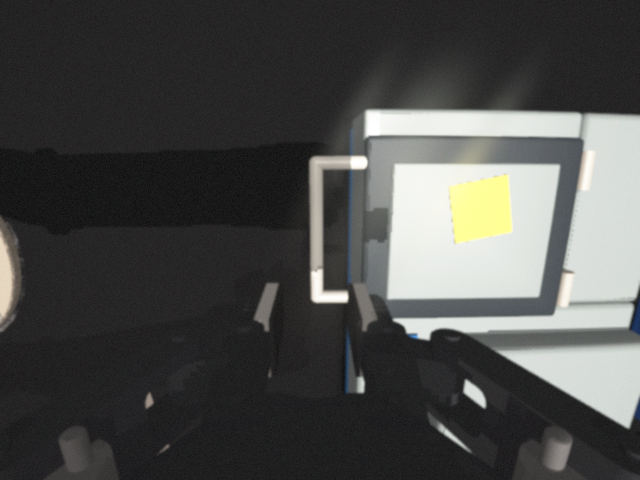

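The bar runs along column 316 from row 162 to 296, centred between the fingers, so the grasp line is good. The lever reads about 0.85–0.98 rad, too close to the 0.85 limit, so I'll push it to its stop with closed fingers before opening the lid.

```bash
python3 - <<'E'
from h import *
np.set_printoptions(precision=4,suppress=True)
p,d,c=load('wrist')
for a in [(316,180),(316,229),(316,280)]: print('bar',world(d,c,a),world(d,c,a,.127))
y=-.1245
env.grip(0,30)
env.movel((.575,y,.36),.25); env.movel((.585,y,.300),.15)
hit=env.movel((.69,y,.300),.05,stop_force=7)
s=env.get_state(); print(hit,s['time'],s['tcp_pos'],s['force'])
env.movel((.585,y,.305),.15); env.movel((.56,y,.37),.2)
env.movel((.489,.0605,.33),.25); env.grip(.028,30)
for n,(r0,r1,c0,c1) in {'top':(150,215,340,385),'scene':(230,320,280,350)}.items():
    p,d,c=shot(n)
    m=cv2.inRange(cv2.cvtColor(p,cv2.COLOR_BGR2HSV),(3,140,100),(16,255,255)); k=np.zeros_like(m);k[r0:r1,c0:c1]=1
    v,u=np.nonzero(m*k); W=np.array([world(d,c,(a,b)) for a,b in zip(u,v)]).reshape(-1,3); print(n,len(u),np.nanmedian(W,0) if len(u) else 0)
print(env.get_state()['time'])
E
```

```text
bar [0.4896 0.1034 0.1312] [0.4896 0.1031 0.127 ]
bar [0.4896 0.0653 0.1312] [0.4896 0.0643 0.127 ]
bar [0.4896 0.0228 0.1318] [0.4896 0.0209 0.127 ]
True 14.0917 [ 0.6245 -0.1247  0.2993] [-2.1476  0.7609  0.9092]
top 42 [ 0.642  -0.1245  0.2532]
scene 61 [ 0.6472 -0.1244  0.252 ]
16.45
```

The push moved the tip about 5 mm to the stop. Now I'll grasp the bar and lift the lid.

```bash
python3 - <<'E'
from h import *
np.set_printoptions(precision=3,suppress=True)
x,y=.4896,.0615
env.movel((x,y,.30),.15)
hit=env.movel((x,y,.181),.1,stop_force=8); print('hit',hit)
if not hit:
    env.grip(0,40); s=env.get_state(); print(s['time'],s['opening'],s['gripper_force'],s['force'])
    if s['opening']>.006:
        for t in np.linspace(0,np.pi/3,9)[1:]:
            env.movel((x+.212*(1-np.cos(t)),y-.011*.212*(1-np.cos(t))*-1,.127+.212*np.sin(t)+.054),.08)
            s=env.get_state(); print(round(t,2),s['time'],s['opening'],s['gripper_force'],s['force'])
env.dwell(.3); s=env.get_state(); print(s['tcp_pos'],s['force'],s['gripper_force'])
p,d,c=shot('scene'); cv2.imwrite('pics/s4.png',cv2.resize(p[180:380,230:470],None,fx=3,fy=3))
E
```

```text
hit False
18.45 0.008419613627627593 38.937445878982544 [ 0.123  0.169 -0.195]
0.13 18.95 0.00838780954505188 38.86075973510742 [ 3.089  0.673 -3.713]
0.26 19.45 0.008305053159770039 38.855109214782715 [ 1.35   0.544 -2.846]
0.39 19.95 0.008453435491191616 38.93877983093262 [-2.429  1.599 -2.206]
0.52 20.45 0.008503961484868804 38.99173557758331 [-6.692  1.543  0.289]
0.65 20.95 0.008144710278308872 39.1512805223465 [-12.099   1.964   5.847]
0.79 21.45 0.008331867103083639 39.644672870635986 [-17.501   1.455  13.753]
0.92 21.95 0.008268235040643024 40.77090919017792 [-20.533   2.742  20.773]
1.05 22.45 0.008527252570368116 41.26532793045044 [-12.985   1.247  19.467]
[0.595 0.062 0.368] [-13.186   2.369  18.66 ] 41.221999526023865
```

View pics/s4.png

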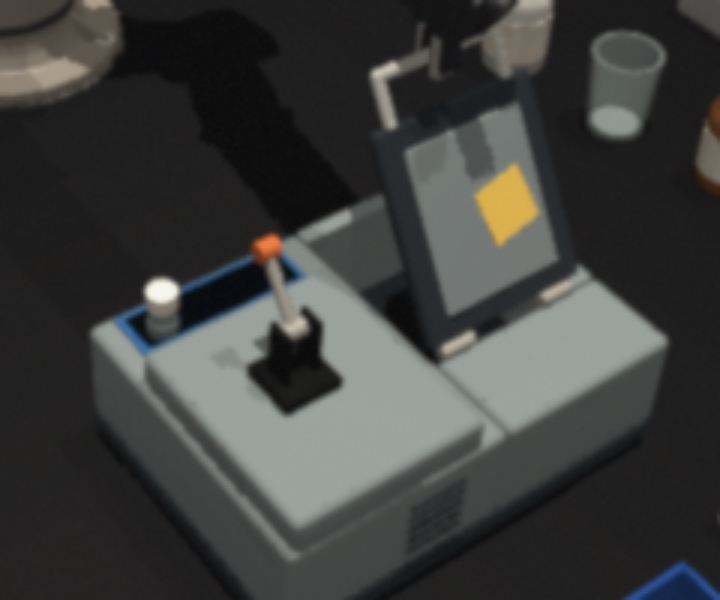

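The lid is raised and held, the lever is up and the bystanders are undisturbed. I'll measure the lid angle from depth.

```bash
python3 - <<'E'
from h import *
np.set_printoptions(precision=4,suppress=True)
p,d,c=load('scene')
f=lambda a,b:(a/3+230,b/3+180)
W=np.array([world(d,c,f(a,b)) for a,b in [(400,150),(420,210),(440,270),(455,300),(530,270),(500,285),(480,240),(440,200),(550,250),(515,130),(535,170),(510,220)]])
W=W[~np.isnan(W[:,0])]; m=W.mean(0); n=np.linalg.svd(W-m)[2][2]; n*=np.sign(n[2]); print(len(W),n,'angle',np.degrees(np.arctan2(np.hypot(n[0],n[1]),n[2])),'resid',np.abs((W-m)@n).max())
q0=np.array([world(d,c,f(a,b)) for a,b in[(455,343),(555,290),(380,78),(410,62)]]);print(q0)
E
```

```text
12 [0.8588 0.0015 0.5124] angle 59.17894856386981 resid 0.001107399076392783
[[0.7036 0.0095 0.1303]
 [0.7033 0.1102 0.1306]
 [0.5996 0.0052 0.3117]
 [0.5975 0.034  0.313 ]]
```

```bash
python3 - <<'E'
from h import *
a=env.get_state(); env.dwell(1); b=env.get_state(); print(np.array(b['tcp_pos'])-a['tcp_pos'],b['force'],b['gripper_force'],b['opening'])
if np.abs(np.array(b['tcp_pos'])-a['tcp_pos']).max()<.002: print(job.job_done())
E
```

```text
[-6.16344437e-06 -1.23116193e-06 -4.38698001e-05] [-13.42717533   1.48887113  19.33239755] 41.22072458267212 0.008534972402380245
the job is handed in; nothing more can be done
None
```

I handed the job in at about 24 s with the shutter lever pushed up to its stop, the gripper holding the lid steady at about 59°, and the bystanders still in place in the last scene picture; no verdict came back.

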